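Tip the mould tray to its next stop so the moulds line up

TASK

Put the loose flower mould from the mat into a free spot on the level steel tray, standing flat beside the two already there. Then pull the sprung pin out by its black knob, tip the tray down by that corner to the very next hole and let the pin spring fully home there, so that all three moulds slide down and end in a single row against the tall fence, with your hand off. Keep every mould on the tray once it is there and do not disturb the bowl, spatula or phone.

Things in the scene. Friction and masses are not known exactly. Their poses are not given: they have to be found in the camera images.
- stand: Fixed tilt stand, base 200 x 310 x 12 mm, two uprights. Origin: centre of its underside, on the table. x points to the tray's tall fence (roughly away from the robot), y along the tray's pivot axis towards the side with index plate and pin, z up. The pivot axis is parallel to y, 150 mm above the origin.
- tray_mid (a point): Middle of the steel tray's floor (upper face), 6 mm over the pivot axis, 156 mm above the table when level. Turns with the tray; axes as the stand's when level. Inside: 200 mm along x, 260 mm along y. The fence, the +x wall, is 24 mm high over the floor, inner face at x = 100 mm; the other rims are 10 mm high. Walls 4 mm.
- next_hole (a point): The second hole of the index plate (the next one), at its outer face, fixed. The upright 8 mm aluminium plate (y = 149 to 157 mm in the stand's frame) has three holes 10 mm wide, 100 mm from the pivot axis: the first level with the pivot on its +x side, the second 25 degrees and the third 50 degrees below that. Axes as the stand's.
- tray (a joint): Tray angle about the pivot, rad: 0 level (pin in the first hole), positive as the fence end goes down; 0.436 at the second hole, 0.873 at the third. Range -0.03 to 0.95. Nearly balanced, slight friction; locked while the pin is in a hole. Moulds slide by themselves from about 15 degrees on.
- pin (a joint): How far the pin is pulled out, m: 0 fully home, about 0.012 when its round tip clears the plate and rides on its face, 0.018 fully out. Its spring pushes it in with 4 N at 0, 8.5 N at 0.018. The tip, 8 mm thick, finds a hole from about 2 mm off (0.02 rad of tray). The pin's barrel is carried by the tray, so pin, knob and tray swing together.
- knob (a point): Centre of the black pull knob, a cylinder 24 mm in diameter, 26 mm long, axis along the stand's y. Home and level it is at x 100, y 201, z 150 mm in the stand's frame. Pulled outwards along +y; swings with the tray at 100 mm from the pivot axis, downwards. Pinch it from above, across x: it is free all round; barrel and bracket lie inboard (y below 184 mm).
- mould_a_c (a point): Centre (half-way up) of a white rigid plastic flower mould, round with eight lobes, 44 mm across and 24 mm tall, about 45 g, standing on the tray, in its -y half.
- mould_b_c (a point): Centre of an identical mould standing on the tray, in its +y half.
- mould_c_c (a point): Centre of the third identical mould, standing on the mat on the table to the right of the stand (-y side).
- bowl_c (a point): Middle of a steel mixing bowl, 130 mm across and 60 mm high, on the table; bystander.
- spatula_c (a point): Spatula lying on the table; bystander.
- phone_c (a point): Black phone 150 x 72 x 9 mm lying on the table, its centre; bystander.
There are look-alikes about, which are no part of the job. Leave any green look-alike of the part that bears mould_a_c alone. What is shaped like the part that bears mould_b_c but yellow is not meant.

How it is judged (in metres and radians):
On the way, in this order (a step that is already met when the one before it is completed fails the run):
1. the third mould stands on the level tray with the other two, let go (x of mould_a_c in the frame of tray_mid between -0.1 and 0.1 m and y of mould_a_c in the frame of tray_mid between -0.13 and 0.13 m and z of mould_a_c in the frame of tray_mid between 0.006 and 0.018 m and x of mould_b_c in the frame of tray_mid between -0.1 and 0.1 m and y of mould_b_c in the frame of tray_mid between -0.13 and 0.13 m and z of mould_b_c in the frame of tray_mid between 0.006 and 0.018 m and x of mould_c_c in the frame of tray_mid between -0.1 and 0.1 m and y of mould_c_c in the frame of tray_mid between -0.13 and 0.13 m and z of mould_c_c in the frame of tray_mid between 0.006 and 0.018 m and value of joint tray below 0.06 rad and value of joint pin below 0.004 m and contact force between the fingers and mould_c below 0.05 N), for 0.2 s.
2. the pin is pulled clear of the plate by its knob (value of joint pin above 0.0115 m and contact force between the fingers and pin above 0.5 N), for 0.1 s.
At the end, for the whole second after the job is handed in: The pin is home (less than 3 mm out) in the second hole (tray angle 0.40 to 0.47 rad) and each of the three moulds stands flat on the tray with its edge within 6 mm of the fence, in one row (x of mould_a_c in the frame of tray_mid between 0.072 and 0.084 m and y of mould_a_c in the frame of tray_mid between -0.13 and 0.13 m and z of mould_a_c in the frame of tray_mid between 0.006 and 0.018 m and x of mould_b_c in the frame of tray_mid between 0.072 and 0.084 m and y of mould_b_c in the frame of tray_mid between -0.13 and 0.13 m and z of mould_b_c in the frame of tray_mid between 0.006 and 0.018 m and x of mould_c_c in the frame of tray_mid between 0.072 and 0.084 m and y of mould_c_c in the frame of tray_mid between -0.13 and 0.13 m and z of mould_c_c in the frame of tray_mid between 0.006 and 0.018 m and value of joint tray between 0.4 and 0.47 rad and value of joint pin below 0.003 m); the robot touches nothing.
It fails at once if a mould that was on the tray falls off it (height (world z) of any of mould_a_c, mould_b_c below 0.06 m).
It fails at once if the tray is swung on to the third hole (value of joint tray above 0.75 rad).
It fails at once if the bowl is moved more than 3 cm (distance of bowl_c from where it was at the start of the episode above 0.03 m).
It fails at once if the spatula is moved more than 3 cm (distance of spatula_c from where it was at the start of the episode above 0.03 m).
It fails at once if the phone is moved more than 3 cm (distance of phone_c from where it was at the start of the episode above 0.03 m).
It also fails if it takes over 53 s, if anything falls off the work surface, if the arm or the gripper's body presses on something with over 40 N, if the wrist force passes 120 N, or if a joint passes its speed limit or range.

ROBOT

A 6-joint arm with a two-finger parallel gripper is mounted at the origin on the work surface. World frame = base frame: x ahead of the robot, y to its left, z up, the work surface at z = 0. Lengths are in m, angles in degrees, forces in N, time in s.
With the tool pointing down it reaches from about 0.375 to 0.825 m from the base axis. Payload 5.5 kg.
Tool frame: the origin (TCP) lies on the centre line of the jaws, within the pads' length; the fingertips stand 25 mm ahead of it and the grasp point (between the pads) lies 6 mm ahead of it; z points along the fingers, y is the line along which they close (so a half turn about z gives the same grasp; the last joint's range is limited). The gripper opens to 85 mm and grips with 20 to 120 N. Pads are 22 mm wide; open, the fingers measure 114 mm over their backs; the gripper's body (76 mm by 85 mm) begins 54 mm behind the grasp point. The pads swing forward as they close: fully open they stand 13 mm farther back than shut.
Start: joints at [-65.031, 17.962, -2.699, 69.339, 0, 90], TCP at [0.253, -0.544, 0.256] pointing down, gripper open.
Joint ranges: [-152.73, 152.73], [-39.44, 99.34], [-58.76, 71.6], [-118.89, 123.64], [-81.53, 83.1], [-180, 180]. Speed limits (degrees/s): [136.94, 136.94, 172.46, 180, 180, 180].

INTERFACE

Orientations are given as [roll, pitch, yaw] about the fixed x, y, z axes, in that order (R = Rz(yaw) Ry(pitch) Rx(roll)).
In Python, from rig import bot, cams, order gives the robot as it stands.
- The arm moves only by the tool servo_tool, never from a script. Its arguments are lists of equal length, an entry for each row: "slide": the shift along the world's x, y, z in m, a list of three; "turn": the turn, a rotation vector about the world's x, y, z in rad, a list of three; "gripper": the finger opening in m, from 0 to 0.0854. A call has exactly 10 rows; each row is the pose to reach, as a shift and turn from the pose commanded when the call began; what a row does not reach only later rows make up. A row lasts 1/8 s, in which the tool goes at most 62.5 mm and 10.7 degrees, less where a joint would pass 70% of its speed; a pose out of reach is approached as far as the arm can. A call with a gripper value outside its range is refused whole. The fingers move at their own pace and stop on an object; "force" is the grip in N (left out, the last holds). Time passes only in rows, so rows that repeat a pose let the fingers close, or fill a call up. It gives the time, the measured TCP pose, the force, the opening and the grip force at its end, in the units of the state.
- bot.state(): the state, without advancing time (a new reading comes with each control period).
- cams.camera(name): name is "scene" or "top"; returns a dict with "pixels" (480x640x3 uint8, red, green, blue), "z_map" (480x640 float32, m along the optical axis (not along the pixel's ray), 0 where there is no reading), "fov_y" (degrees; the focal length in pixels is half the picture's height over the tangent of half this angle, whatever the lens; pixels are square), "cx", "cy" (the principal point, pixels), "R" (3x3) and "t" (3): a world point X has camera coordinates R X + t. Camera axes: x right, y down, z forward; pixel columns grow to the right and rows downward; lengths in m; the calibration is good to about 2 mm. A picture is of the moment at which its call begins.
- order.finish_job(): hands the job in; it is judged then, once.
The state is a dict: "t": time; "qpos": joint angles; "qd": joint speeds; "tau": joint torques, N m; "position": TCP position; "tool_rot": TCP orientation; "contact_force": force on the tool from outside, world axes, zero at the start; "ft_torque": the same for the moment, N m; "gripper_width": opening from 0.0 (shut) to 1.0 (fully open); "grasp_force": force on a finger pad.
Only numpy, scipy, OpenCV 4.12 (cv2) and the standard library are available. Lean on these libraries where they do the work, as an engineer would, in place of code of your own. Each camera call takes 0.05 s, during which the arm holds its last target. There are 200 camera calls.

## Working session

There is one attempt and no reset: what is moved stays moved. The work goes in short steps, Python scripts to look and compute and a tool call to move; the robot and the scene stay as the last step left them, time stands still between calls to the robot, and variables do not carry over. Pictures are saved under pics/ and viewed, at most 10 in all, crops included, and the job is handed in when it is done.

Besides the shell and the picture viewer there is one more tool, called after "Emit:" by a JSON object that holds its "name" and its "arguments". servo_tool: Moves the arm, as the interface text tells. Its arguments: {"type":"object","properties":{"slide":{"type":"array","items":{"type":"array","items":{"type":"number"}}},"turn":{"type":"array","items":{"type":"array","items":{"type":"number"}}},"gripper":{"type":"array","items":{"type":"number"}},"force":{"type":"number"}},"required":["slide","turn","gripper"]}

```bash
mkdir -p pics; cat > h.py <<'E'
import numpy as np, cv2
from rig import bot,cams,order
def grab(n,tag):
    c=cams.camera(n); cv2.imwrite(f'pics/{tag}.png',c['pixels'][:,:,::-1]); np.savez(f'pics/{tag}.npz',**{k:c[k] for k in c}); return c
def cloud(c):
    f=240/np.tan(np.radians(float(c['fov_y']))/2); z=c['z_map']; v,u=np.mgrid[:480,:640]
    P=np.stack([(u-c['cx'])*z/f,(v-c['cy'])*z/f,z],-1)
    return (P-c['t'])@c['R']
E
python3 - <<'E'
from h import *
for n in('scene','top'): grab(n,n+'0')
print(bot.state())
E
```

```text
{'t': 0.1, 'qpos': array([-6.50311920e+01,  1.79998274e+01, -2.74810591e+00,  6.93399621e+01,
       -4.94075406e-04,  8.99997653e+01]), 'qd': array([ 0.04182681, -0.07171119,  0.12185124,  0.09771747, -0.02362721,
       -0.03737894]), 'tau': array([-9.13086251e-05, -5.40766490e+01,  3.40540695e+01,  1.12252464e-02,
       -4.29291265e-05,  8.67885348e-06]), 'position': array([ 0.25307029, -0.54348951,  0.25552703]), 'tool_rot': array([-1.79912105e+02,  4.93714711e-04,  2.49690435e+01]), 'contact_force': array([ 0.43266604,  0.15432056, -0.75444103]), 'ft_torque': array([-0.01525083, -0.02282066, -0.01271112]), 'grasp_force': 0.0, 'gripper_width': 0.997558371458385}
```

View pics/scene0.png

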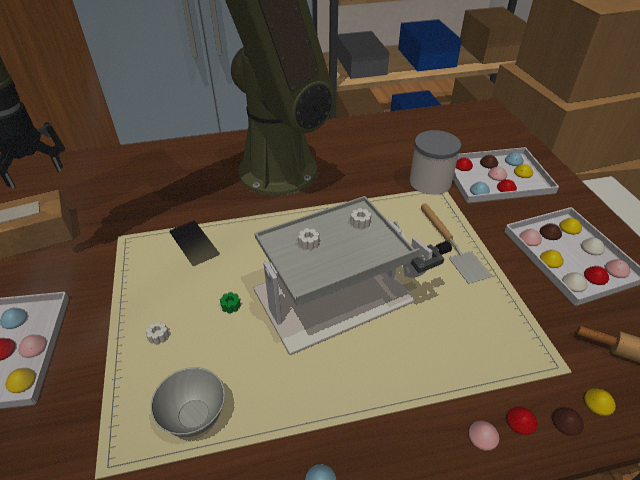

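View pics/top0.png

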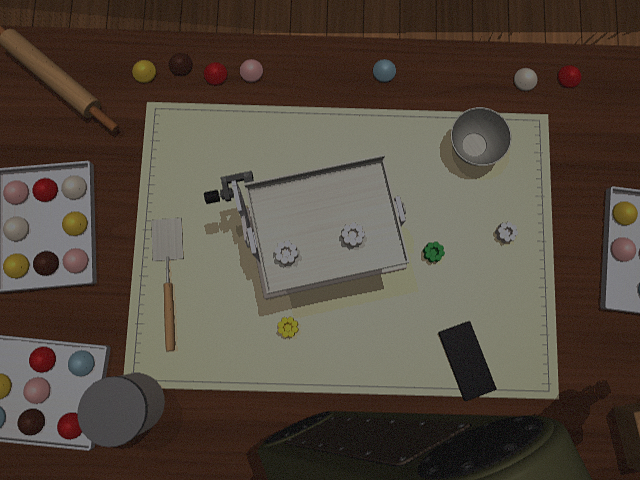

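The top view shows these flower shapes:
- White on the mat at (507,232).
- White on the tray at (352,236) and (286,253).
- Green at (433,252) and yellow at (288,327), both look-alikes.

I choose the white one at (507,232). The knob is at (212,197), the bowl at (480,137), the spatula at (168,285) and the phone at (467,360). Next I measure and check it in a crop.

```bash
python3 - <<'E'
from h import *
c=dict(np.load('pics/top0.npz')); P=cloud(c); im=c['pixels'].astype(int)
def blob(u,v,r,zlo,zhi):
    Q=P[v-r:v+r,u-r:u+r].reshape(-1,3); Q=Q[(Q[:,2]>zlo)&(Q[:,2]<zhi)]
    (cx,cy),(w,h),a=cv2.minAreaRect(Q[:,:2].astype(np.float32))
    print((u,v),len(Q),'mean',Q.mean(0).round(4),'lo',Q.min(0).round(4),'hi',Q.max(0).round(4),'mid',round(cx,4),round(cy,4)); 
blob(507,232,18,.012,.04); blob(352,236,19,.168,.2); blob(286,253,19,.168,.2)
blob(433,252,18,.012,.04); blob(480,137,34,.02,.1);blob(212,197,9,.1,.2)
# tray: floor points
M=(abs(P[...,2]-.156)<.006); M[:, :240]=0; M[:,420:]=0; M[:150]=0; M[310:]=0
Q=P[M][:,:2].astype(np.float32); print(len(Q),cv2.minAreaRect(Q), 'floor z',np.median(P[M][:,2]))
Fm=(P[...,2]>.171)&(P[...,2]<.19); Fm[:150]=0;Fm[200:]=0;Fm[:,:235]=0;Fm[:,400:]=0
F=P[Fm]; print('fence',len(F),cv2.fitLine(F[:,:2].astype(np.float32),2,0,.01,.01).ravel(),F[:,2].max(), F.min(0),F.max(0))
cr=c['pixels'][192:272,467:547,::-1]; cr2=c['pixels'][150:230,190:270,::-1]
cv2.imwrite('pics/crop.png',cv2.resize(np.hstack([cr,cr2]),None,fx=5,fy=5,interpolation=cv2.INTER_CUBIC))
E
```

```text
(507, 232) 290 mean [ 0.5357 -0.3435  0.0229] lo [ 0.5152 -0.365   0.0122] hi [ 0.558  -0.3231  0.0291] mid 0.5365 -0.3442
(352, 236) 370 mean [ 0.4916 -0.0076  0.1796] lo [ 0.4703 -0.0287  0.168 ] hi [0.5139 0.0136 0.1876] mid 0.4924 -0.0077
(286, 253) 371 mean [0.4546 0.1132 0.1798] lo [0.4338 0.0927 0.1681] hi [0.4764 0.135  0.1859] mid 0.4552 0.1136
(433, 252) 281 mean [ 0.4888 -0.1871  0.0233] lo [ 0.4679 -0.2091  0.012 ] hi [ 0.5104 -0.166   0.0306] mid 0.4889 -0.1881
(480, 137) 1599 mean [ 0.7501 -0.2928  0.0416] lo [ 0.6702 -0.3442  0.02  ] hi [ 0.7979 -0.2165  0.0658] mid 0.7335 -0.28
(212, 197) 191 mean [0.5598 0.2585 0.1582] lo [0.5474 0.2425 0.146 ] hi [0.574  0.2736 0.1656] mid 0.5615 0.2575
14160 ((0.5273364782333374, 0.04581473767757416), (0.2373911738395691, 0.3052942454814911), 14.09289836883545) floor z 0.15682729913865845
fence 522 [ 0.24578965 -0.9693232   0.61017686  0.07269341] 0.18438310156012494 [ 0.55413792 -0.06385299  0.17100385] [0.64610827 0.21400958 0.1843831 ]
```

View pics/crop.png

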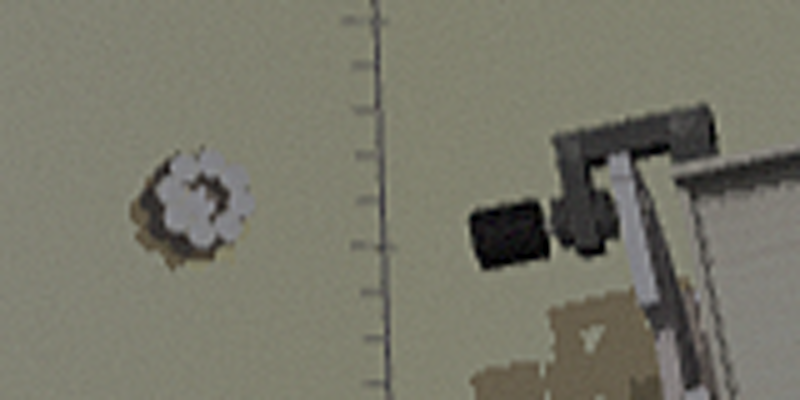

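The crop shows the white eight-lobed mould clearly, at about (507,232) in the full picture. The black knob is alone and accessible. The stand's yaw is about 14.15° and its origin about (0.5135, 0.038). I'll go over the mould.

Emit:
{"name": "servo_tool", "arguments": {"slide": [[0.04,0.028,-0.02],[0.085,0.06,-0.05],[0.13,0.092,-0.08],[0.175,0.124,-0.11],[0.22,0.155,-0.136],[0.26,0.184,-0.136],[0.283,0.2,-0.136],[0.283,0.2,-0.146],[0.283,0.2,-0.176],[0.283,0.2,-0.206]], "turn": [[0,0,-0.03],[0,0,-0.06],[0,0,-0.1],[0,0,-0.14],[0,0,-0.17],[0,0,-0.189],[0,0,-0.189],[0,0,-0.189],[0,0,-0.189],[0,0,-0.189]], "gripper": [0.085,0.085,0.085,0.085,0.085,0.085,0.085,0.085,0.085,0.085], "force": 30}}

```text
t: 1.35
position: [0.5352, -0.3444, 0.0491]
tool_rot: [-180.0, 0.0, 14.1]
contact_force: [0.2, 0.4, -0.7]
gripper_width: 0.995
grasp_force: 0.0
```

Emit:
{"name": "servo_tool", "arguments": {"slide": [[0,0,-0.018],[0,0,-0.018],[0,0,-0.018],[0,0,-0.018],[0,0,-0.018],[0,0,-0.018],[0,0,-0.018],[0,0,-0.01],[0,0,0.01],[0,0,0.03]], "turn": [[0,0,0],[0,0,0],[0,0,0],[0,0,0],[0,0,0],[0,0,0],[0,0,0],[0,0,0],[0,0,0],[0,0,0]], "gripper": [0.06,0.035,0.035,0.035,0.035,0.035,0.035,0.035,0.035,0.035]}}

```text
t: 2.6
position: [0.5363, -0.3439, 0.0812]
tool_rot: [-180.0, 0.0, 14.1]
contact_force: [0.0, 0.2, -0.4]
gripper_width: 0.501
grasp_force: 30.6
```

Emit:
{"name": "servo_tool", "arguments": {"slide": [[0,0,0.055],[0,0.02,0.11],[0.002,0.07,0.16],[0.005,0.125,0.17],[0.008,0.18,0.17],[0.011,0.235,0.17],[0.014,0.29,0.17],[0.017,0.345,0.17],[0.02,0.395,0.17],[0.02,0.418,0.165]], "turn": [[0,0,0],[0,0,0],[0,0,0],[0,0,0],[0,0,0],[0,0,0],[0,0,0],[0,0,0],[0,0,0],[0,0,0]], "gripper": [0.035,0.035,0.035,0.035,0.035,0.035,0.035,0.035,0.035,0.035]}}

```text
t: 3.85
position: [0.5565, 0.0768, 0.2463]
tool_rot: [-180.0, -0.1, 14.3]
contact_force: [0.6, 0.5, -0.6]
gripper_width: 0.5
grasp_force: 30.8
```

```bash
python3 - <<'E'
from h import *
c=grab('scene','s1'); print(bot.state()['position'])
cv2.imwrite('pics/s1c.png',cv2.resize(c['pixels'][130:330,210:470,::-1],None,fx=2.8,fy=2.8))
E
```

```text
[0.55599279 0.07840088 0.24530128]
```

View pics/s1c.png

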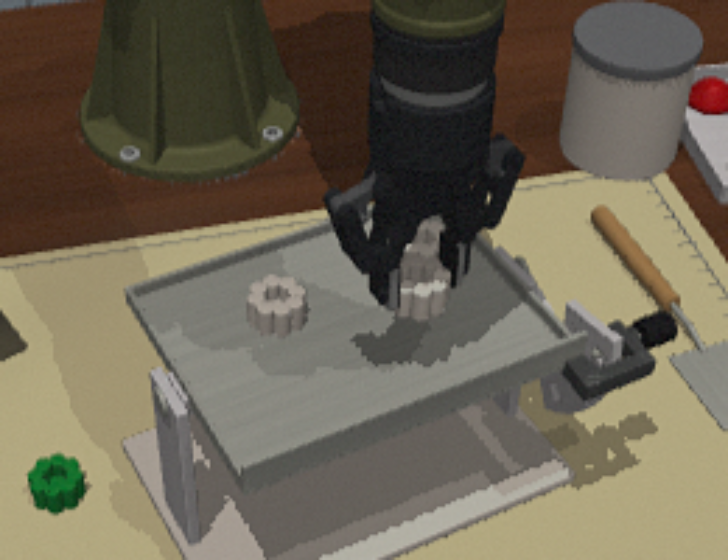

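The mould hangs level between the fingers over a free spot (about (420,295) in the crop), with mould a at (277,305). I'll lower it.

Emit:
{"name": "servo_tool", "arguments": {"slide": [[0,0,-0.02],[0,0,-0.04],[0,0,-0.05],[0,0,-0.054],[0,0,-0.055],[0,0,-0.055],[0,0,-0.056],[0,0,-0.056],[0,0,-0.056],[0,0,-0.056]], "turn": [[0,0,0],[0,0,0],[0,0,0],[0,0,0],[0,0,0],[0,0,0],[0,0,0],[0,0,0],[0,0,0],[0,0,0]], "gripper": [0.035,0.035,0.035,0.035,0.035,0.035,0.035,0.035,0.035,0.035]}}

```text
t: 5.15
position: [0.5563, 0.0741, 0.1893]
tool_rot: [180.0, -0.0, 14.1]
contact_force: [0.2, -0.1, -0.1]
gripper_width: 0.501
grasp_force: 30.8
```

Emit:
{"name": "servo_tool", "arguments": {"slide": [[0,0,-0.0005],[0,0,-0.001],[0,0,-0.0015],[0,0,-0.0015],[0,0,-0.0015],[0,0,-0.0015],[0,0,-0.0015],[0,0,0.01],[0,0,0.04],[0,0,0.08]], "turn": [[0,0,0],[0,0,0],[0,0,0],[0,0,0],[0,0,0],[0,0,0],[0,0,0],[0,0,0],[0,0,0],[0,0,0]], "gripper": [0.035,0.035,0.035,0.035,0.065,0.065,0.065,0.065,0.065,0.065]}}

```text
t: 6.4
position: [0.5557, 0.074, 0.2702]
tool_rot: [-180.0, 0.1, 14.1]
contact_force: [0.9, 0.6, 0.5]
gripper_width: 0.764
grasp_force: 0.0
```

Emit:
{"name": "servo_tool", "arguments": {"slide": [[0,0.02,0],[0,0.04,0],[0.001,0.06,0],[0.002,0.085,0],[0.002,0.11,0],[0.003,0.13,0],[0.004,0.15,0],[0.005,0.17,-0.01],[0.005,0.184,-0.02],[0.005,0.184,-0.03]], "turn": [[0,0,0.17],[0,0,0.345],[0,0,0.52],[0,0,0.695],[0,0,0.87],[0,0,1.045],[0,0,1.22],[0,0,1.395],[0,0,1.571],[0,0,1.571]], "gripper": [0.055,0.055,0.055,0.055,0.055,0.055,0.055,0.055,0.055,0.055], "force": 60}}

```text
t: 7.65
position: [0.5614, 0.2589, 0.2396]
tool_rot: [180.0, -0.0, 104.1]
contact_force: [-0.3, -0.2, 0.7]
gripper_width: 0.647
grasp_force: 0.0
```

```bash
python3 - <<'E'
from h import *
c=grab('scene','s2'); s=bot.state(); print(s['position'],s['tool_rot'])
P=cloud(c); f=240/np.tan(np.radians(c['fov_y'])/2)
o=np.array([.5135,.0382]);a=np.radians(14.15);X=np.array([np.cos(a),np.sin(a)]);Y=np.array([-X[1],X[0]])
S=np.stack([(P[...,:2]-o)@X,(P[...,:2]-o)@Y,P[...,2]],-1)
k=(S[...,1]>.186)&(S[...,1]<.225)&(S[...,2]>.13)&(S[...,2]<.17)&(abs(S[...,0]-.1)<.025)
print('knob',k.sum(),np.percentile(S[k],[2,50,98],axis=0).round(4))
m=(S[...,2]>.176)&(S[...,2]<.186)&(S[...,0]<.09)&(abs(S[...,1])<.125)
n,l,st,ce=cv2.connectedComponentsWithStats(m.astype(np.uint8))
for i in range(1,n):
  if st[i,4]>40: q=S[l==i]; print(st[i,4],ce[i].round(),q.min(0).round(3),q.max(0).round(3))
cv2.imwrite('pics/s2c.png',cv2.resize(c['pixels'][130:330,210:470,::-1],None,fx=2.8,fy=2.8))
E
```

```text
[0.56077155 0.2579548  0.23790822] [-1.79916444e+02  3.33468083e-02  1.04001410e+02]
knob 153 [[0.0917 0.1906 0.1452]
 [0.1052 0.2008 0.157 ]
 [0.1117 0.2156 0.1624]]
184 [158.  18.] [-1.444 -0.124  0.176] [-1.344  0.123  0.186]
164 [272. 127.] [-0.523  0.017  0.176] [-0.434  0.125  0.186]
196 [361. 215.] [-0.059  0.066  0.176] [-0.017  0.106  0.184]
218 [308. 235.] [-0.056 -0.061  0.176] [-0.01  -0.019  0.185]
228 [356. 251.] [0.029 0.004 0.176] [0.071 0.045 0.183]
```

View pics/s2c.png

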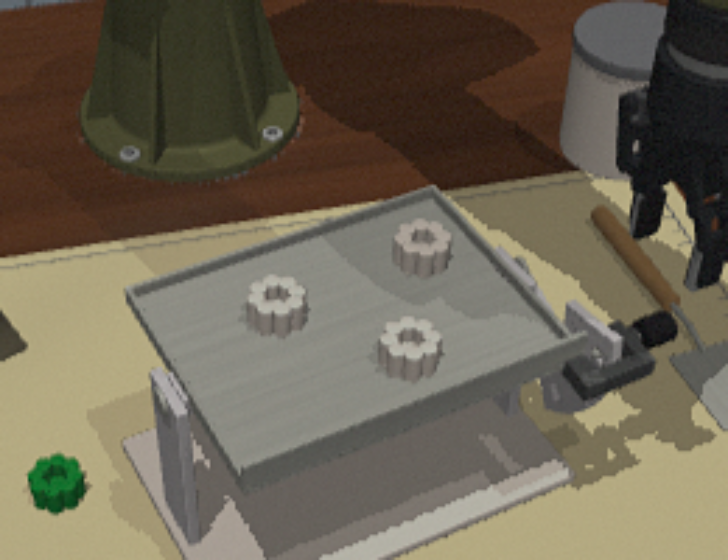

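All three moulds stand flat on the tray, in the crop at (277,305), (422,247) and (409,348). The knob at (655,327) is free. I'll go down and pinch it.

Emit:
{"name": "servo_tool", "arguments": {"slide": [[0,0,-0.025],[0,0,-0.05],[0,0,-0.07],[0,0,-0.081],[0,0,-0.081],[0,0,-0.081],[0,0,-0.081],[0,0,-0.081],[0,0,-0.081],[0,0,-0.081]], "turn": [[0,0,0],[0,0,0],[0,0,0],[0,0,0],[0,0,0],[0,0,0],[0,0,0],[0,0,0],[0,0,0],[0,0,0]], "gripper": [0.055,0.055,0.055,0.055,0.055,0.015,0.015,0.015,0.015,0.015]}}

```text
t: 8.95
position: [0.5611, 0.2581, 0.1594]
tool_rot: [180.0, -0.0, 104.2]
contact_force: [-4.1, -2.1, 5.8]
gripper_width: 0.26
grasp_force: 58.6
```

Emit:
{"name": "servo_tool", "arguments": {"slide": [[-0.002,0,0.002],[-0.002,0.002,0.003],[-0.003,0.005,0.003],[-0.004,0.008,0.003],[-0.004,0.011,0.003],[-0.005,0.014,0.003],[-0.006,0.0165,0.003],[-0.006,0.0165,0.003],[-0.006,0.0165,0.003],[-0.006,0.0165,0.003]], "turn": [[0,0,0],[0,0,0],[0,0,0],[0,0,0],[0,0,0],[0,0,0],[0,0,0],[0,0,0],[0,0,0],[0,0,0]], "gripper": [0.015,0.015,0.015,0.015,0.015,0.015,0.015,0.015,0.015,0.015]}}

```text
t: 10.2
position: [0.5572, 0.2727, 0.1612]
tool_rot: [179.8, 0.3, 104.1]
contact_force: [5.7, -7.5, -4.5]
gripper_width: 0.257
grasp_force: 59.1
```

Emit:
{"name": "servo_tool", "arguments": {"slide": [[0.001,0,-0.004],[0.001,0,-0.0075],[0.001,0,-0.011],[0.001,0,-0.0145],[0.001,0,-0.018],[0.001,0,-0.021],[0.001,0,-0.024],[0,0,-0.027],[0,0,-0.03],[0,0,-0.032]], "turn": [[-0.007,0.029,0],[-0.015,0.058,0],[-0.022,0.087,0],[-0.029,0.116,0],[-0.037,0.145,0],[-0.044,0.175,0],[-0.051,0.204,0],[-0.059,0.233,0],[-0.066,0.262,0],[-0.073,0.291,0]], "gripper": [0.015,0.015,0.015,0.015,0.015,0.015,0.015,0.015,0.015,0.015]}}

```text
t: 11.45
position: [0.5555, 0.2723, 0.1291]
tool_rot: [-162.7, 0.2, 104.1]
contact_force: [0.4, -7.8, 0.7]
gripper_width: 0.256
grasp_force: 59.7
```

```bash
cat >> h.py <<'E'
O=np.array([.5135,.0382]);A=np.radians(14.15);X=np.array([np.cos(A),np.sin(A)]);Y=np.array([-X[1],X[0]])
def st():
    s=bot.state(); p=s['position']; f=s['contact_force']
    print('t',s['t'],'TCP stand',((p[:2]-O)@X).round(4),((p[:2]-O)@Y).round(4),p[2].round(4),'F',(f[:2]@X).round(1),(f[:2]@Y).round(1),f[2].round(1),'w',s['gripper_width'],s['grasp_force'],s['tool_rot'])
def scl(c):
    P=cloud(c); return np.stack([(P[...,:2]-O)@X,(P[...,:2]-O)@Y,P[...,2]],-1)
def tilt(c):
    S=scl(c); m=(abs(S[...,0])<.09)&(abs(S[...,1])<.12)&(abs(S[...,2]-.156)<.06); q=S[m]
    # robust plane via horizontally binned lower envelope
    best=0
    for th in np.arange(-.03,.95,.002):
        r=(q[:,0]*np.sin(th)+(q[:,2]-.150)*np.cos(th)); n=(abs(r-.0065)<.0015).sum()
        if n>best: best,bt=n,th
    print('tilt',bt,best); return bt
E
python3 - <<'E'
from h import *
c=grab('top','t3'); st(); tilt(c)
E
```

```text
t 11.5 TCP stand 0.0978 0.2166 0.1283 F -2.6 -7.9 -0.1 w 0.25959638157504034 59.98069882392883 [-162.57912003    0.25549576  104.1335878 ]
tilt 0.3180000000000003 5900
```

Emit:
{"name": "servo_tool", "arguments": {"slide": [[-0.0005,0,-0.002],[-0.001,0,-0.004],[-0.0015,0,-0.006],[-0.002,-0.0005,-0.008],[-0.0025,-0.001,-0.01],[-0.003,-0.001,-0.012],[-0.003,-0.001,-0.012],[-0.003,-0.001,-0.012],[-0.003,-0.001,-0.012],[-0.003,-0.001,-0.012]], "turn": [[-0.005,0.021,0],[-0.011,0.043,0],[-0.016,0.064,0],[-0.021,0.085,0],[-0.027,0.107,0],[-0.032,0.128,0],[-0.032,0.128,0],[-0.032,0.128,0],[-0.032,0.128,0],[-0.032,0.128,0]], "gripper": [0.015,0.015,0.015,0.015,0.015,0.015,0.015,0.015,0.015,0.015]}}

```text
t: 12.75
position: [0.5522, 0.2712, 0.1166]
tool_rot: [-155.1, 0.2, 104.2]
contact_force: [-0.3, -8.4, -3.1]
gripper_width: 0.256
grasp_force: 59.5
```

```bash
python3 - <<'E'
from h import *
c=grab('top','t4'); st(); tilt(c)
th=.436;S=scl(c); T=np.stack([S[...,0]*np.cos(th)-(S[...,2]-.15)*np.sin(th),S[...,1],S[...,0]*np.sin(th)+(S[...,2]-.15)*np.cos(th)-.006],-1)
m=(T[...,2]>.018)&(T[...,2]<.03)&(abs(T[...,0])<.098)&(abs(T[...,1])<.125)
n,l,s,ce=cv2.connectedComponentsWithStats(m.astype(np.uint8))
for i in range(1,n):
  if s[i,4]>30: q=T[l==i]; print(s[i,4],ce[i].round(),q.min(0).round(3),q.max(0).round(3))
E
```

```text
t 12.8 TCP stand 0.0945 0.2164 0.1166 F -2.0 -7.9 -2.4 w 0.2577352065661469 59.541285037994385 [-155.14023847    0.22834098  104.17410844]
tilt 0.4520000000000004 5852
268 [338. 180.] [ 0.056 -0.06   0.018] [ 0.098 -0.019  0.029]
276 [306. 187.] [0.056 0.004 0.018] [0.098 0.045 0.028]
273 [274. 194.] [0.056 0.067 0.018] [0.098 0.108 0.028]
```

Emit:
{"name": "servo_tool", "arguments": {"slide": [[0.0005,-0.0015,0],[0.001,-0.003,0],[0.001,-0.004,0],[0.0015,-0.005,0],[0.0015,-0.006,0],[0.0015,-0.007,0],[0.002,-0.008,0],[0.002,-0.008,0],[0.002,-0.008,0],[0.002,-0.008,0]], "turn": [[0,0,0],[0,0,0],[0,0,0],[0,0,0],[0,0,0],[0,0,0],[0,0,0],[0,0,0],[0,0,0],[0,0,0]], "gripper": [0.015,0.015,0.015,0.015,0.015,0.015,0.015,0.015,0.015,0.015]}}

```text
t: 14.05
position: [0.5541, 0.2637, 0.1167]
tool_rot: [-155.2, 0.2, 104.2]
contact_force: [-0.1, -6.3, -2.2]
gripper_width: 0.257
grasp_force: 59.6
```

```bash
python3 - <<'E'
from h import *
st(); tilt(dict(np.load('pics/top0.npz')))
E
```

```text
t 14.05 TCP stand 0.0945 0.2088 0.1167 F -1.6 -6.0 -2.2 w 0.2568683676914966 59.635595083236694 [-155.15133129    0.16840083  104.16708482]
tilt 0.008000000000000035 6311
```

The pin followed 7.5 mm inward, so it is in the hole. I'll ease it home, then release.

Emit:
{"name": "servo_tool", "arguments": {"slide": [[0.0005,-0.0015,0],[0.001,-0.003,0],[0.001,-0.0045,0],[0.0015,-0.006,0],[0.0015,-0.007,0],[0.002,-0.008,0],[0.002,-0.008,0],[0.002,-0.008,0],[0.002,-0.008,0],[0.002,-0.008,0]], "turn": [[0,0,0],[0,0,0],[0,0,0],[0,0,0],[0,0,0],[0,0,0],[0,0,0],[0,0,0],[0,0,0],[0,0,0]], "gripper": [0.015,0.015,0.015,0.015,0.015,0.015,0.015,0.05,0.05,0.05]}}

```text
t: 15.3
position: [0.5566, 0.2582, 0.1176]
tool_rot: [-155.3, -0.1, 104.1]
contact_force: [0.6, -0.3, 0.2]
gripper_width: 0.587
grasp_force: 0.0
```

Emit:
{"name": "servo_tool", "arguments": {"slide": [[0,0,0],[0.004,0.001,0.009],[0.012,0.003,0.027],[0.02,0.005,0.045],[0.029,0.007,0.063],[0.037,0.009,0.082],[0.045,0.011,0.1],[0.045,0.011,0.12],[0.045,0.011,0.14],[0.045,0.011,0.14]], "turn": [[0,0,0],[0,0,0],[0,0,0],[0,0,0],[0,0,0],[0,0,0],[0,0,0],[0,0,0],[0,0,0],[0,0,0]], "gripper": [0.05,0.05,0.05,0.05,0.05,0.05,0.05,0.05,0.05,0.05]}}

```text
t: 16.55
position: [0.6021, 0.2689, 0.2592]
tool_rot: [-155.5, -0.1, 104.1]
contact_force: [-0.5, 0.3, -0.1]
gripper_width: 0.584
grasp_force: 0.0
```

```bash
python3 - <<'E'
from h import *
c=grab('top','t5'); st(); tilt(c)
th=.436;S=scl(c); T=np.stack([S[...,0]*np.cos(th)-(S[...,2]-.15)*np.sin(th),S[...,1],S[...,0]*np.sin(th)+(S[...,2]-.15)*np.cos(th)-.006],-1)
m=(T[...,2]>.018)&(T[...,2]<.03)&(abs(T[...,0])<.098)&(abs(T[...,1])<.125)
n,l,s,ce=cv2.connectedComponentsWithStats(m.astype(np.uint8))
for i in range(1,n):
  if s[i,4]>30: q=T[l==i]; print(s[i,4],ce[i].round(),q.min(0).round(3),q.max(0).round(3))
c=grab('scene','s5');S=scl(c)
k=(S[...,1]>.182)&(S[...,1]<.225)&(S[...,2]>.08)&(S[...,2]<.13)&(abs(S[...,0]-.09)<.025)
print('knob',k.sum(),np.percentile(S[k],[2,50,98],axis=0).round(4))
cv2.imwrite('pics/s5c.png',cv2.resize(c['pixels'][130:330,210:510,::-1],None,fx=2.6,fy=2.6))
E
```

```text
t 16.6 TCP stand 0.142 0.202 0.2579 F -0.1 0.4 -0.9 w 0.5856283096143631 0.0 [-1.55366242e+02 -5.49116062e-02  1.04139041e+02]
tilt 0.4520000000000004 5292
270 [339. 180.] [ 0.056 -0.061  0.018] [ 0.098 -0.019  0.029]
276 [306. 187.] [0.057 0.004 0.018] [0.098 0.045 0.028]
276 [274. 194.] [0.056 0.067 0.018] [0.097 0.108 0.028]
knob 148 [[0.0833 0.1841 0.1008]
 [0.0953 0.2009 0.1151]
 [0.1017 0.2167 0.12  ]]
```

View pics/s5c.png

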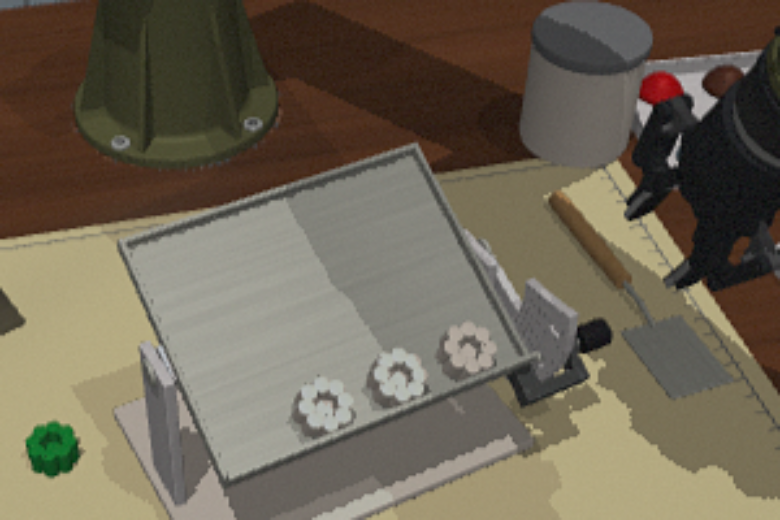

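All three moulds stand in one row against the fence (crop (325,405), (398,377) and (468,347)). The knob at (595,335) is back at its home reach, and the hand is clear. I'm handing in.

```bash
python3 -c "
from h import *
print(order.finish_job())"
```

```text
the job is handed in; nothing more can be done
None
```

I handed the job in at about 16.6 s. By camera, all three moulds stand in one row against the fence, the tray is at the second hole with the pin home to within about 1 mm, and the hand is off. The judge's verdict was not shown.

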